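# Send the plaster block down the rocker chute

### The job

Set the white plaster block down on the pivoting rocker tray, on the half towards the square wooden box, and let go, so that its own weight tips the tray and it slides into that box. Lay it on the tray rather than dropping it from above, and leave the black charcoal block where it lies.

Things in the scene. Friction and masses are not known exactly. Their poses are not given: they have to be found in the camera images.
- plaster_center (a point): Centre (half-way up) of the loose white chipped plaster block, 48 x 71 x 42 mm (x, y, z), about 75 g, lying on the bench. x is its 48 mm side (grip across it), y its 71 mm side, z up. It is much thicker than the two other loose blocks, a black charcoal one and a small green wax one; the three swap places from start to start.
- rocker_tray: Aluminium see-saw tray on a fixed wooden stand. Origin on the pivot axle, 100 mm above the bench; x along the axle, y along its 180 mm length, both ends open. Slippery floor 12 mm above the origin, 78 mm wide between 6 mm lips. Rests level, gives way at any push (let go just above it); a block laid 30 to 60 mm from the axle tips it 29 degrees and slides off. Box at one end, round steel pan at the other.
- catch_box: Open light-wood box with square corners, fixed on the bench at one end of the tray, 105 x 140 x 45 mm outside, walls 6 mm. Origin at the centre of its underside; y is its 140 mm side, in line with the tray. Its centre is 144 mm from the axle, on the tray's +y or -y side; it swaps ends with the round pan from start to start.
- charcoal_block: Loose flat black charcoal block, 45 x 71 x 22 mm, a bystander to leave alone. Origin at the centre of its underside.

How it is judged:
By the outcome, as a careful person would: the job done as asked, in the order asked, and still so for the second after the job is handed in, with the robot touching nothing.
It also fails if it takes over 38 s, if anything falls off the work surface, if the arm or the gripper's body presses on something with over 40 N, if the wrist force passes 120 N, or if a joint passes its speed limit or range.

### The arm

A 6-joint arm with a two-finger parallel gripper is mounted at the origin on a cart in front of the work surface, level with it; the furniture and walls round the work are solid. World frame = base frame: x ahead of the robot, y to its left, z up, the work surface at z = 0. Lengths are in m, angles in rad, forces in N, time in s.
With the tool pointing down it reaches from about 0.35 to 0.975 m from the base axis. Payload 4.9 kg.
Tool frame: the origin (TCP) lies at the very end of the fingers, on their centre line; the grasp point (between the pads) lies manip.grip_point_offset behind it (manip.grip_point_offset is the distance from the TCP to the grasp point, in m); z points along the fingers, y is the line along which they close (so a half turn about z gives the same grasp; the last joint's range is limited). The gripper opens to 85 mm and grips with 20 to 120 N. Pads are 22 mm wide; open, the fingers measure 114 mm over their backs; the gripper's body (76 mm by 85 mm) begins 54 mm behind the grasp point. The pads swing forward as they close: fully open they stand 13 mm farther back than shut.
Start: joints at [1.15, 0.053, 1.613, -0, 1.476, -0.119], TCP at [0.186, 0.597, 0.231] pointing down, gripper open.
Joint ranges: [-3.01, 3.01], [-1.01, 2.22], [0.06, 2.58], [-1.02, 4.17], [0.09, 2.62], [-3.14, 3.14]. Speed limits (rad/s): [2.57, 2.57, 3.14, 3.14, 3.14, 3.14].

### API

Orientations are given as a unit quaternion [w, x, y, z].
In Python, from plant import manip gives the robot as it stands.
- The arm moves only by the shell command python3 -m crank 'ROWS' [OPENING]. ROWS is JSON, a list of rows, each an object of numbers: "x", "y", "z": the shift along the tool's x, y, z in cm; "turn": the turn about the tool's z in rad. In form: [{"x": .., "y": .., "z": .., "turn": ..}, ...]. A call has 1 to 5 rows; each row shifts and turns the commanded pose from where the row before left it, along the tool's axes as they then stand; what a row does not reach is not made up. A row lasts 1/10 s, in which the tool goes at most 50 mm and 8.59 degrees, less where a joint would pass 70% of its speed; a pose out of reach is approached as far as the arm can. A call with a gripper value outside its range is refused whole. OPENING is the opening in per cent of the stroke, from 0 (shut) to 100 (fully open), set as the call begins (- or left out, the last holds). The fingers move at their own pace and stop on an object; the grip force is fixed at half the most. Time passes only in rows, so rows that do not move let the fingers close. It gives the time, the measured TCP pose, the force, the opening and the grip force at its end, in the units of the state.
- manip.state(): the state, without advancing time (a new reading comes with each control period).
- manip.grab_frame(name): name is "side" or "top"; returns (picture, depth): 420x560x3 uint8, red, green, blue; 420x560 float32, m along the optical axis (not along the pixel's ray), 0 where there is no reading.
- manip.camera_model(name): a dict with "mtx" (3x3 intrinsics, pixels), "k1" (the pictures are not rectified: a ray, as slopes to the right and down, at radius r is drawn at 1 + k1 r^2 times it, then the intrinsics apply), "world_to_cam" (4x4, takes a point from world to camera coordinates). Camera axes: x right, y down, z forward; pixel columns grow to the right and rows downward; lengths in m; the calibration is good to about 2 mm. A picture is of the moment at which its call begins. camera_model takes no time and is no camera call.
- manip.job_done(): hands the job in; it is judged then, once.
The state is a dict: "time": time; "joint_pos": joint angles; "joint_vel": joint speeds; "joint_efforts": joint torques, N m; "tool_pos": TCP position; "tool_rot": TCP orientation; "contact_force": force on the tool from outside, world axes, zero at the start; "ft_torque": the same for the moment, N m; "gripper_width": opening from 0.0 (shut) to 1.0 (fully open); "grasp_force": force on a finger pad.
Only numpy, scipy, OpenCV 4.12 (cv2) and the standard library are available. Lean on these libraries where they do the work, as an engineer would, in place of code of your own. Each camera call takes 0.05 s, during which the arm holds its last target. There are 200 camera calls.

## Working session

There is one attempt and no reset: what is moved stays moved. The work goes in short steps, Python scripts to look and compute and a shell command to move; the robot and the scene stay as the last step left them, time stands still between calls to the robot, and variables do not carry over. Pictures are saved under pics/ and viewed, at most 10 in all, crops included, and the job is handed in when it is done.

```bash
mkdir -p pics; cat > h.py <<'E'
import numpy as np, cv2
from plant import manip
def grab(n,f):
    p,d=manip.grab_frame(n); cv2.imwrite(f'pics/{f}.png',p[:,:,::-1]); np.savez(f'/tmp/{f}.npz',p=p,d=d); return p,d
def rays(n,uv):
    c=manip.camera_model(n); K=np.array(c['mtx'],float); k=c['k1']
    return cv2.undistortPoints(np.array(uv,np.float64).reshape(-1,1,2),K,np.array([k,0,0,0.])).reshape(-1,2)
def world(n,uv,dep):
    r=rays(n,uv); T=np.linalg.inv(np.array(manip.camera_model(n)['world_to_cam']))
    P=np.c_[r,np.ones(len(r))]*np.asarray(dep).reshape(-1,1)
    return P@T[:3,:3].T+T[:3,3]
def onplane(n,uv,z):
    a=world(n,uv,np.ones(len(uv))); o=np.linalg.inv(np.array(manip.camera_model(n)['world_to_cam']))[:3,3]
    d=a-o; return o+d*((z-o[2])/d[:,2])[:,None]
def cloud(n,d):
    v,u=np.mgrid[:420,:560]; return world(n,np.c_[u.ravel(),v.ravel()],d.ravel()).reshape(420,560,3)
E
python3 - <<'E'
from h import *
for n in('top','side'): 
    grab(n,n+'0'); c=manip.camera_model(n); print(np.linalg.inv(np.array(c['world_to_cam'])).round(3))
print(manip.state(), manip.grip_point_offset)
E
```

```text
[[ 0.006 -0.999  0.053  0.5  ]
 [-1.    -0.007 -0.025  0.102]
 [ 0.025 -0.053 -0.998  0.927]
 [ 0.     0.     0.     1.   ]]
[[ 0.995 -0.083  0.064  0.512]
 [-0.102 -0.646  0.757 -0.614]
 [-0.021 -0.759 -0.651  0.685]
 [ 0.     0.     0.     1.   ]]
{'time': 0.1, 'joint_pos': array([ 1.14998837e+00,  5.33275583e-02,  1.61420399e+00, -1.51825946e-05,
        1.47597501e+00, -1.18993447e-01]), 'joint_vel': array([-0.00058444, -0.00085037, -0.00332009,  0.00051433,  0.00025213,
       -0.00274329]), 'joint_efforts': array([-9.55186406e-04, -3.94902813e+01, -3.71363282e+01, -1.58630642e-04,
        3.94960211e-03, -5.41844670e-06]), 'tool_pos': array([0.18554536, 0.59621827, 0.23013493]), 'tool_rot': array([-2.47874266e-04,  1.50334351e-01,  9.88634749e-01, -9.24321241e-04]), 'contact_force': array([-0.44665988, -0.55615023, -0.81707691]), 'ft_torque': array([-0.04441176, -0.00666273,  0.01253965]), 'grasp_force': 0.0, 'gripper_width': 1.0004848663698778} 0.0187
```

View pics/top0.png

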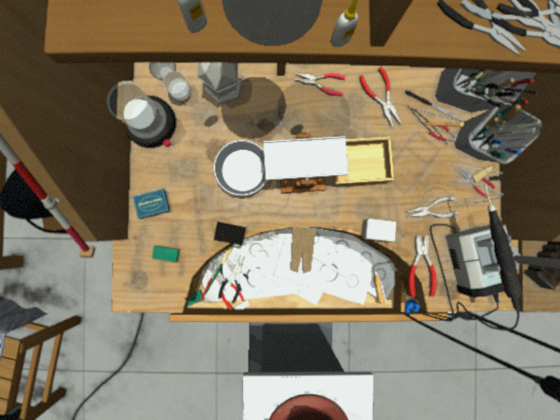

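View pics/side0.png

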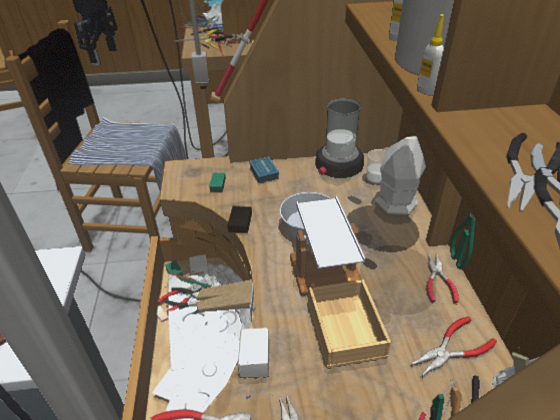

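The top view shows the white block at about (380,230), charcoal at (230,233), green wax at (166,254), the tray at (305,158), the box to its right at (363,161) and the pan to its left at (240,168). Next I'll measure the block, tray and box.

```bash
cat > m.py <<'E'
from h import *
def rect(n,mask,z):
    c=max(cv2.findContours(mask.astype(np.uint8),0,cv2.CHAIN_APPROX_NONE)[0],key=cv2.contourArea)
    P=onplane(n,c.reshape(-1,2).astype(float),z)[:,:2]
    (c0,s,a)=cv2.minAreaRect((P*1000).astype(np.float32)); b=cv2.boxPoints((c0,s,a))
    print(n,'centre mm',np.round(c0,1),'size',np.round(s,1),'ang',round(a,1),'\n',b.round(0).tolist())
E
python3 - <<'E'
from m import *
for n in('top','side'):
    f=np.load(f'/tmp/{n}0.npz'); p,d=f['p'],f['d']; W=cloud(n,d); x,y,z=np.moveaxis(W,-1,0)
    hsv=cv2.cvtColor(p,cv2.COLOR_RGB2HSV); wh=(hsv[...,1]<40)&(hsv[...,2]>170)
    v,u=np.mgrid[:420,:560]
    roiB=(u>355)&(u<405)&(v>212)&(v<248) if n=='top' else (u>232)&(u<275)&(v>322)&(v<380)
    roiT=(u>255)&(u<355)&(v>128)&(v<188) if n=='top' else (u>290)&(u<365)&(v>190)&(v<270)
    print(n,'block z',np.median(z[roiB&wh]),'tray z',np.percentile(z[roiT&wh],[5,50,95]))
    rect(n,roiB&wh&(z>.033),.042); rect(n,roiT&wh&(z>.09),.112)
    yel=(z>.038)&(z<.055)&((u>335)&(u<395)&(v>135)&(v<190) if n=='top' else (u>300)&(u<390)&(v>275)&(v<365)); rect(n,yel,.045)
    if n=='top':
        # height map
        for X in np.arange(.25,.85,.05):
            print(round(X,2),[int(1000*z[(abs(x-X)<.025)&(abs(y-Y)<.025)&(d>0)].max(initial=-.001)) for Y in np.arange(-.35,.45,.05)])
E
```

```text
top block z 0.04075503179117984 tray z [0.03472162 0.11173069 0.11665902]
top centre mm [ 502.9 -166.6] size [69.8 46.9] ang 83.9 
 [[476.0, -199.0], [522.0, -204.0], [530.0, -134.0], [483.0, -129.0]]
top centre mm [658.9  18.7] size [ 84.7 179.7] ang 4.4 
 [[610.0, 105.0], [623.0, -74.0], [708.0, -68.0], [694.0, 111.0]]
top centre mm [ 668.3 -125. ] size [106.1 138.7] ang 4.4 
 [[610.0, -60.0], [621.0, -198.0], [727.0, -190.0], [716.0, -52.0]]
0.25 [387, 56, -1, -1, -1, -1, -1, -1, -1, -1, -1, -1, -1, -1, -1, -1]
0.3 [115, 2, -1, -1, -1, -1, -1, -1, -1, -1, -1, -1, -1, 1, 2, 2]
0.35 [116, 14, 14, -1, -1, -1, -1, -1, -1, -1, -1, -1, -1, 3, 2, 2]
0.4 [136, 16, 15, -1, -1, -1, -1, -1, -1, -1, -1, -1, 1, 17, 15, 3]
0.45 [157, 16, 16, 2, 0, -1, -1, -1, -1, -1, 23, 22, 2, 20, 22, 17]
0.5 [161, 13, 13, 45, 46, 2, 1, 1, 2, 2, 27, 25, 20, 3, 3, 3]
0.55 [160, 11, 12, 35, 43, 3, 3, 2, 2, 2, 2, 2, 3, 3, 26, 26]
0.6 [153, 8, 2, 48, 47, 48, 119, 121, 121, 120, 46, 47, 2, 2, 24, 27]
0.65 [18, 2, 2, 47, 44, 10, 115, 115, 115, 115, 7, 47, 47, 3, 3, 2]
0.7 [200, 2, 1, 48, 47, 47, 120, 120, 120, 119, 47, 47, 2, 2, 44, 165]
0.75 [389, 397, 396, 389, 389, 389, 506, 455, 496, 503, 492, 389, 389, 388, 389, 389]
0.8 [410, 410, 407, 404, 399, 389, 501, 489, 495, 494, 493, 465, 389, 389, 389, 389]
side block z 0.03947964487233513 tray z [0.04417401 0.11207293 0.1174104 ]
side centre mm [ 505.  -169.4] size [69.3 46.2] ang 85.0 
 [[479.0, -202.0], [525.0, -206.0], [531.0, -137.0], [485.0, -133.0]]
side centre mm [662.4  22. ] size [ 84.6 186.8] ang 4.1 
 [[613.0, 112.0], [627.0, -74.0], [711.0, -68.0], [698.0, 118.0]]
side centre mm [ 669.8 -126.4] size [105.2 145. ] ang 4.2 
 [[612.0, -58.0], [623.0, -203.0], [728.0, -195.0], [717.0, -50.0]]
```

Both views agree within a few mm, and the sizes match the given ones:

| Item | Centre (mm) | Yaw |
|---|---|---|
| Block | (504, -168) | about -5.5° |
| Tray axle | (660, 20) | +4.3° |
| Box | (669, -126), on the -y side | – |

I'm moving along an arc towards the block.

```bash
R='[{"x":-4.7,"y":-0.4,"turn":0.075},{"x":-4.7,"y":-0.4,"turn":0.075},{"x":-4.7,"y":-0.4,"turn":0.075},{"x":-4.7,"y":-0.4,"turn":0.075},{"x":-4.7,"y":-0.4,"turn":0.075}]'; true
cat > go.py <<'E'
import sys
from h import *
from scipy.spatial.transform import Rotation as Ro
# usage: go.py x y z yaw(of tool y, mod pi): remaining shift in tool axes (cm) and turn
t=list(map(float,sys.argv[1:])); s=manip.state(); q=s['tool_rot']; R=Ro.from_quat([q[1],q[2],q[3],q[0]]).as_matrix()
yaw=np.arctan2(R[1,1],R[0,1]); dy=(t[3]-yaw+np.pi/2)%np.pi-np.pi/2 if len(sys.argv)<6 else t[3]-yaw
print('t',round(s['time'],2),'pos',s['tool_pos'].round(4),'yaw',yaw.round(3),'tilt',R[2].round(3),'F',s['contact_force'].round(1),'w',round(s['gripper_width'],3),'gf',round(s['grasp_force'],1))
print('to go cm',(100*R.T@(np.array(t[:3])-s['tool_pos'])).round(2),'turn',round(-dy,3))
E
python3 -m crank '[{"x":-4.7,"y":-0.4,"turn":0.075},{"x":-4.7,"y":-0.4,"turn":0.075},{"x":-4.7,"y":-0.4,"turn":0.075},{"x":-4.7,"y":-0.4,"turn":0.075},{"x":-4.7,"y":-0.4,"turn":0.075}]'
python3 go.py .504 -.168 .15 -.096 1
python3 - <<'E'
from h import *
d=np.load('/tmp/top0.npz')['d']; W=cloud('top',d); x,y,z=np.moveaxis(W,-1,0)
m=(z>.3)&(abs(y+.03)<.12)&(x>.5)&(x<.9); print('shelf front x',np.percentile(x[m],[0,1,5]))
f=np.load('/tmp/side0.npz')['d'];W=cloud('side',f); x,y,z=np.moveaxis(W,-1,0)
m=(z>.3)&(abs(y)<.3)&(x>.5)&(x<.9); print('shelf side x',np.percentile(x[m],[0,1,5]), 'z min',z[(x>.72)&(x<.78)&(y>-.3)&(y<.2)&(z>.2)].min(initial=9))
E
```

```text
t 0.1 pos [0.1855 0.5962 0.2301] yaw 1.269 tilt [ 0.    -0.002 -1.   ] F [-0.4 -0.6 -0.8] w 1.0 gf 0.0
to go cm [-53.12 -63.49   8.12] turn 1.365
shelf front x [0.7595129  0.76066095 0.76121386]
shelf side x [0.76276322 0.76375705 0.7644898 ] z min 0.34699069045047554schema error: expected keys x, y, z, turn
```

```bash
python3 -m crank '[{"x":-4.7,"y":-0.4,"z":0,"turn":0.075},{"x":-4.7,"y":-0.4,"z":0,"turn":0.075},{"x":-4.7,"y":-0.4,"z":0,"turn":0.075},{"x":-4.7,"y":-0.4,"z":0,"turn":0.075},{"x":-4.7,"y":-0.4,"z":0,"turn":0.075}]'
python3 go.py .504 -.168 .15 -.096 1
```

```text
time: 0.6
tool_pos: [0.3886, 0.4755, 0.2307]
tool_rot: [-0.0, 0.333, 0.943, -0.0]
contact_force: [-0.4, 0.2, -0.7]
gripper_width: 0.998
grasp_force: 0.0
t 0.6 pos [0.3886 0.4755 0.2307] yaw 0.891 tilt [ 0.    -0.001 -1.   ] F [-0.4  0.2 -0.7] w 0.998 gf 0.0
to go cm [-49.43 -42.79   8.09] turn 0.987
```

Motion works as expected, so I'm continuing.

```bash
python3 -m crank '[{"x":-4.7,"y":-0.4,"z":0,"turn":0.075},{"x":-4.7,"y":-0.4,"z":0,"turn":0.075},{"x":-4.7,"y":-0.4,"z":0,"turn":0.075},{"x":-4.7,"y":-0.4,"z":0,"turn":0.075},{"x":-4.7,"y":-0.4,"z":0,"turn":0.075}]'
python3 -m crank '[{"x":-4.7,"y":-0.9,"z":0,"turn":0.08},{"x":-4.7,"y":-0.9,"z":0,"turn":0.08},{"x":-4.7,"y":-0.9,"z":0,"turn":0.08},{"x":-4.7,"y":-0.9,"z":0,"turn":0.08},{"x":-4.7,"y":-0.9,"z":0,"turn":0.08}]' >/dev/null
python3 go.py .504 -.168 .15 -.096 1
```

```text
time: 1.1
tool_pos: [0.5317, 0.2896, 0.2307]
tool_rot: [-0.0, 0.503, 0.864, -0.0]
contact_force: [0.4, -0.5, -0.9]
gripper_width: 0.998
grasp_force: 0.0
t 1.6 pos [0.5709 0.0551 0.2307] yaw 0.116 tilt [ 0.    -0.001 -1.   ] F [-0.1 -0.9  0.6] w 1.004 gf 0.0
to go cm [-21.39  -9.22   8.08] turn 0.212
```

```bash
python3 -m crank '[{"x":-4.28,"y":-1.84,"z":0,"turn":0},{"x":-4.28,"y":-1.84,"z":0,"turn":0},{"x":-4.28,"y":-1.84,"z":0,"turn":0},{"x":-4.28,"y":-1.84,"z":0,"turn":0},{"x":-4.28,"y":-1.84,"z":0,"turn":0}]' >/dev/null
python3 -m crank '[{"x":0,"y":0,"z":3,"turn":0.106},{"x":0,"y":0,"z":4,"turn":0.106},{"x":0,"y":0,"z":0,"turn":0},{"x":0,"y":0,"z":0,"turn":0}]' >/dev/null
python3 go.py .504 -.168 .010 -.096 1
python3 - <<'E'
from h import *
a,_=grab('top','t1'); b,_=grab('side','s1')
cv2.imwrite('pics/c1.png',np.hstack([cv2.resize(a[170:290,310:450],(400,343)),cv2.resize(b[240:400,180:340],(400,343))])[:,:,::-1])
E
```

```text
t 2.5 pos [ 0.5045 -0.1659  0.1606] yaw -0.091 tilt [ 0.001 -0.002 -1.   ] F [0.4 0.1 0.4] w 0.997 gf 0.0
to go cm [-0.22  0.   15.06] turn 0.005
```

View pics/c1.png

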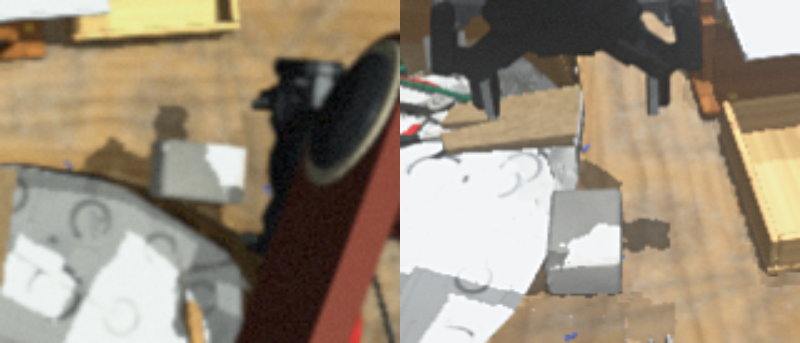

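The left crop shows the open gripper beside the block because of its height, with the shelf tools well clear. In the right crop the fingertips at about (490,113) and (655,113) straddle the block's x. I'll descend partway and check alignment.

```bash
python3 -m crank '[{"x":-0.2,"y":0,"z":3,"turn":0.005},{"x":0,"y":0,"z":3,"turn":0},{"x":0,"y":0,"z":3,"turn":0},{"x":0,"y":0,"z":0.5,"turn":0},{"x":0,"y":0,"z":0,"turn":0}]' >/dev/null
python3 go.py .504 -.168 .010 -.096 1
python3 - <<'E'
from h import *
b,_=grab('side','s2')
cv2.imwrite('pics/c2.png',cv2.resize(b[280:400,180:340],(800,600))[:,:,::-1])
c=manip.camera_model('side'); T=np.array(c['world_to_cam'])
for P in ([.504,-.168,.042],manip.state()['tool_pos']):
    p=T[:3,:3]@P+T[:3,3]; uv=cv2.projectPoints(p.reshape(1,1,3),np.zeros(3),np.zeros(3),np.array(c['mtx'],float),np.array([c['k1'],0,0,0.]))[0].ravel(); print(((uv-[180,280])*5).round())
E
```

```text
t 3.1 pos [ 0.5056 -0.1682  0.0672] yaw -0.097 tilt [-0.     0.001 -1.   ] F [-0.4 -0.6  0.5] w 1.005 gf 0.0
to go cm [ 0.01 -0.16  5.72] turn -0.001
[361. 325.]
[364. 278.]
```

View pics/c2.png

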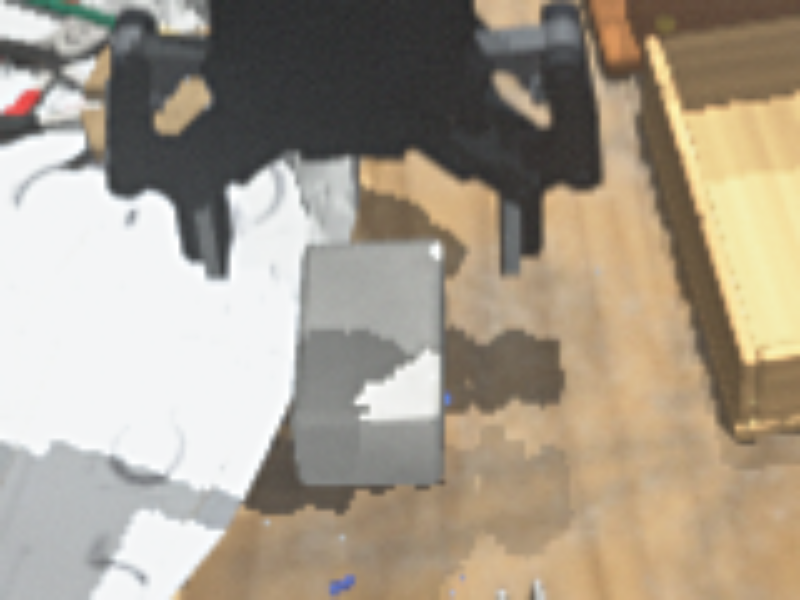

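The fingers are centred at about u=364 and the block at about u=371, so it needs roughly +2 mm in x. The path down is clear.

```bash
python3 -m crank '[{"x":0,"y":0.1,"z":3,"turn":0},{"x":0,"y":0,"z":2,"turn":0},{"x":0,"y":0,"z":0.65,"turn":0},{"x":0,"y":0,"z":0,"turn":0}]' >/dev/null
python3 go.py .506 -.168 .010 -.096 1
python3 -m crank '[{"x":0,"y":0,"z":0,"turn":0},{"x":0,"y":0,"z":0,"turn":0},{"x":0,"y":0,"z":0,"turn":0},{"x":0,"y":0,"z":0,"turn":0},{"x":0,"y":0,"z":0,"turn":0}]' 30 >/dev/null
python3 -m crank '[{"x":0,"y":0,"z":0,"turn":0},{"x":0,"y":0,"z":0,"turn":0},{"x":0,"y":0,"z":0,"turn":0}]' >/dev/null
python3 go.py .506 -.168 .010 -.096 1
```

```text
t 3.55 pos [ 0.5067 -0.1687  0.0108] yaw -0.098 tilt [-0.     0.001 -1.   ] F [-0.6  0.3 -0.4] w 1.0 gf 0.0
to go cm [ 0.06 -0.08  0.08] turn -0.002
t 4.35 pos [ 0.5073 -0.1691  0.0115] yaw -0.098 tilt [-0.001  0.003 -1.   ] F [-0.2 -0.2  7.1] w 0.55 gf 63.3
to go cm [ 0.09 -0.14  0.15] turn -0.002
```

Gripped at 47 mm opening and 63 N. Lifting and checking the hold.

```bash
python3 -m crank '[{"x":0,"y":0,"z":-1,"turn":0},{"x":0,"y":0,"z":-3,"turn":0},{"x":0,"y":0,"z":-4,"turn":0},{"x":0,"y":0,"z":-4,"turn":0},{"x":0,"y":0,"z":-4,"turn":0}]' >/dev/null
python3 -m crank '[{"x":0,"y":0,"z":-2,"turn":-0.06},{"x":0,"y":0,"z":0,"turn":-0.11},{"x":0,"y":0,"z":0,"turn":0},{"x":0,"y":0,"z":0,"turn":0}]' >/dev/null
python3 go.py .664 -.025 .190 .075 1
python3 - <<'E'
from h import *
b,d=grab('side','s3')
cv2.imwrite('pics/c3.png',cv2.resize(b[180:340,180:393],(800,600))[:,:,::-1])
E
```

```text
t 5.25 pos [ 0.5053 -0.1681  0.1891] yaw 0.07 tilt [ 0.001 -0.001 -1.   ] F [-0.6 -0.4 -1.2] w 0.55 gf 62.6
to go cm [13.16 16.83 -0.1 ] turn -0.005
```

View pics/c3.png

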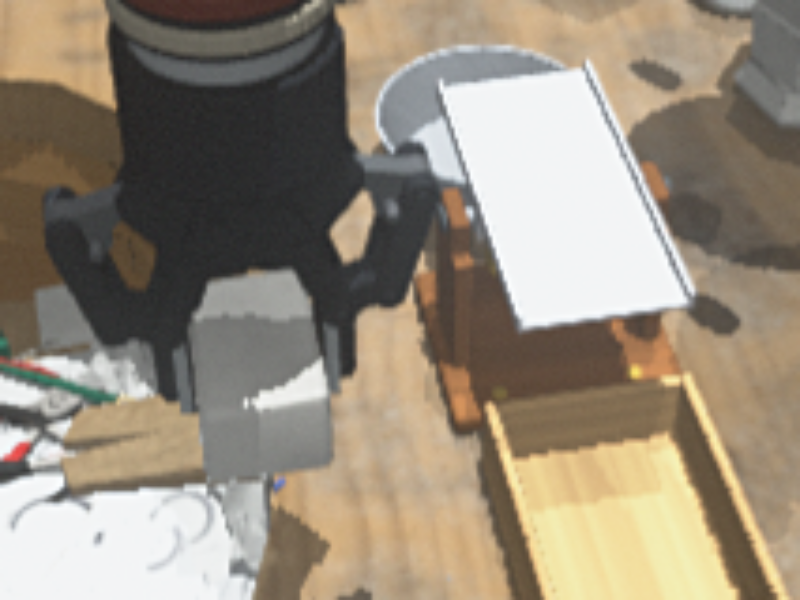

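The block is held level and centred, and the tray is level. Moving above the tray's box half.

```bash
python3 -m crank '[{"x":2.6,"y":3.3,"z":0,"turn":-0.005},{"x":2.6,"y":3.3,"z":0,"turn":0},{"x":2.6,"y":3.3,"z":0,"turn":0},{"x":2.6,"y":3.3,"z":0,"turn":0},{"x":2.6,"y":3.3,"z":0,"turn":0}]' >/dev/null
python3 -m crank '[{"x":0.15,"y":0.3,"z":3,"turn":0},{"x":0,"y":0,"z":0,"turn":0},{"x":0,"y":0,"z":0,"turn":0}]' >/dev/null
python3 go.py .664 -.025 .1255 .075 1
python3 - <<'E'
from h import *
b,d=grab('side','s4'); W=cloud('side',d); x,y,z=np.moveaxis(W,-1,0)
m=(z>.165)&(z<.2)&(x>.63)&(x<.7)&(y>-.07)&(y<.02)&(b.min(2)>90)&(np.ptp(b,axis=2)<25)
print(m.sum(),'block top z',np.percentile(z[m],[5,50,95]))
cv2.imwrite('pics/c4.png',cv2.resize(b[160:320,230:443],(800,600))[:,:,::-1])
E
```

```text
t 6.1 pos [ 0.662  -0.0245  0.1577] yaw 0.076 tilt [ 0.001 -0.005 -1.   ] F [ 0.7  0.  -1.2] w 0.548 gf 62.7
to go cm [-0.07  0.21  3.22] turn 0.001
972 block top z [0.16850873 0.1863544  0.18876086]
```

View pics/c4.png

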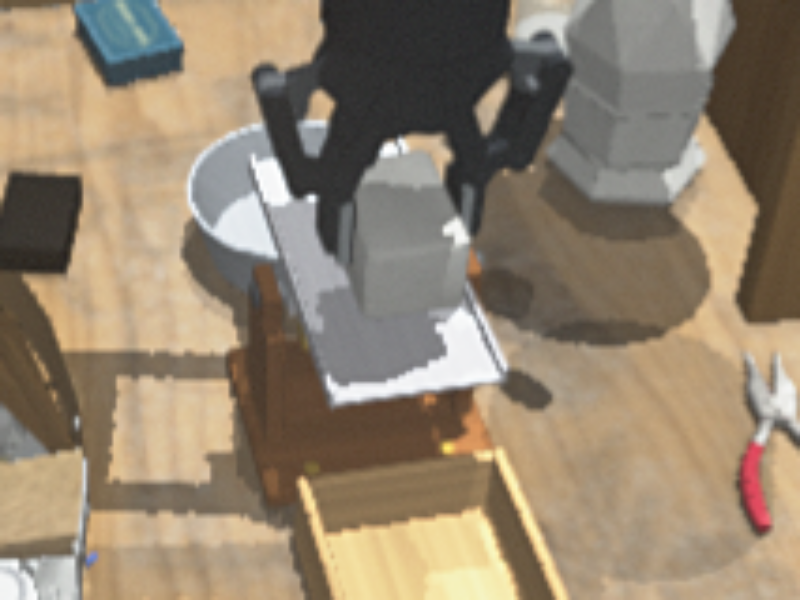

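The block's bottom is 11.7 mm below the TCP, which matches the grasp. It sits over the box half about 45 mm from the axle. Lowering to just above the floor.

```bash
python3 -m crank '[{"x":0,"y":0.15,"z":1.5,"turn":0},{"x":0,"y":0,"z":1.0,"turn":0},{"x":0,"y":0,"z":0.5,"turn":0},{"x":0,"y":0,"z":0,"turn":0},{"x":0,"y":0,"z":0,"turn":0}]' >/dev/null
python3 go.py .664 -.025 .1255 .075 1
python3 - <<'E'
from h import *
b,d=grab('side','s5')
cv2.imwrite('pics/c5.png',cv2.resize(b[190:290,270:403],(800,600),interpolation=cv2.INTER_CUBIC)[:,:,::-1])
E
```

```text
t 6.65 pos [ 0.6649 -0.0246  0.1298] yaw 0.077 tilt [ 0. -0. -1.] F [ 0.1 -0.  -0.8] w 0.556 gf 62.7
to go cm [-0.04 -0.1   0.43] turn 0.002
```

View pics/c5.png

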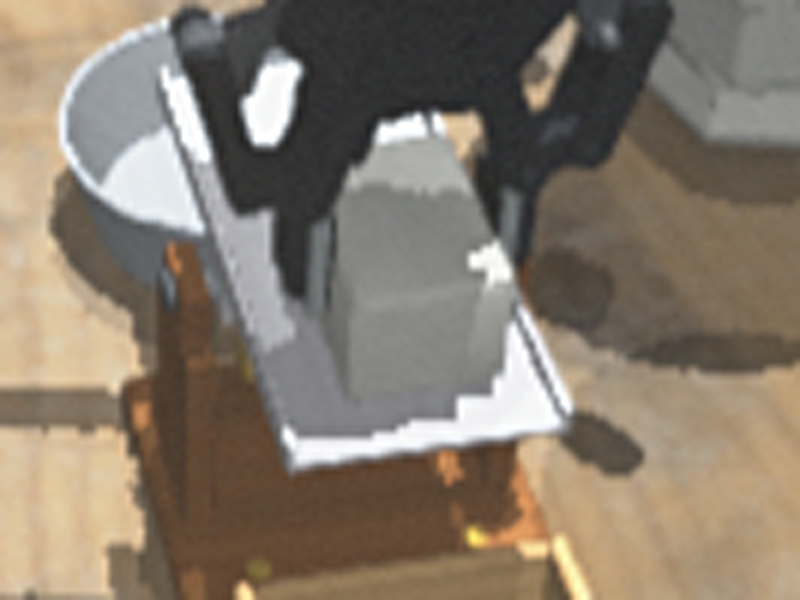

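The tray is still level with the block a few mm above it, sitting slightly right of centre. I'll shift it about 3 mm in -x and go down the last 4 mm.

```bash
python3 -m crank '[{"x":0,"y":-0.3,"z":0,"turn":0},{"x":0,"y":0,"z":0.3,"turn":0},{"x":0,"y":0,"z":0.1,"turn":0},{"x":0,"y":0,"z":0,"turn":0},{"x":0,"y":0,"z":0,"turn":0}]' >/dev/null
python3 go.py .662 -.025 .1255 .075 1
python3 - <<'E'
from h import *
b,d=grab('side','s6')
cv2.imwrite('pics/c6.png',cv2.resize(b[190:290,270:403],(800,600),interpolation=cv2.INTER_CUBIC)[:,:,::-1])
E
```

```text
t 7.2 pos [ 0.662  -0.0246  0.1257] yaw 0.077 tilt [ 0. -0. -1.] F [-0.1 -0.4 -0.9] w 0.547 gf 62.7
to go cm [-0.04 -0.    0.02] turn 0.002
```

View pics/c6.png

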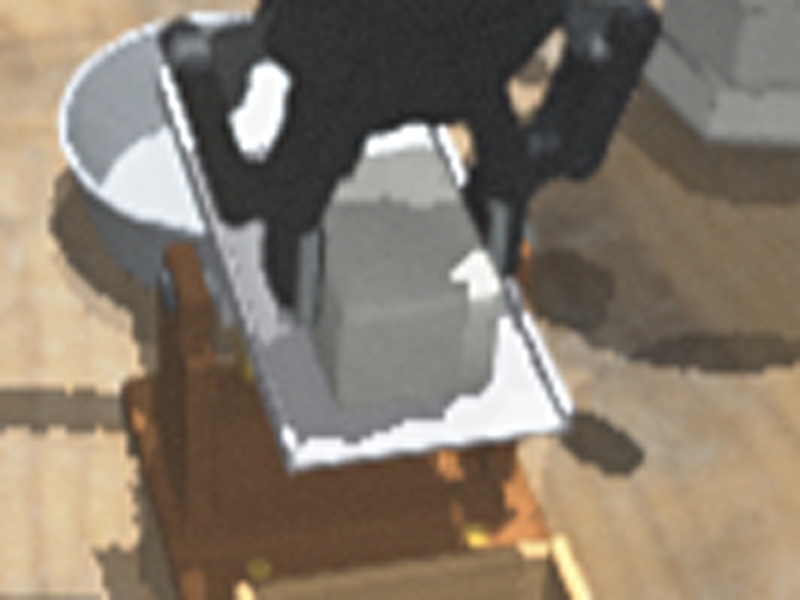

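The block is centred between the lips and the tray is level. I'll go 1 mm lower, then release.

```bash
python3 -m crank '[{"x":0,"y":0,"z":0.1,"turn":0},{"x":0,"y":0,"z":0,"turn":0},{"x":0,"y":0,"z":0,"turn":0}]' | grep -E 'pos|force'
python3 -m crank '[{"x":0,"y":0,"z":0,"turn":0},{"x":0,"y":0,"z":0,"turn":0},{"x":0,"y":0,"z":0,"turn":0},{"x":0,"y":0,"z":0,"turn":0},{"x":0,"y":0,"z":0,"turn":0}]' 100
python3 -m crank '[{"x":0,"y":0,"z":0,"turn":0},{"x":0,"y":0,"z":0,"turn":0},{"x":0,"y":0,"z":0,"turn":0},{"x":0,"y":0,"z":0,"turn":0},{"x":0,"y":0,"z":0,"turn":0}]' | grep -E 'pos|force'
python3 - <<'E'
from h import *
b,d=grab('side','s7')
cv2.imwrite('pics/c7.png',cv2.resize(b[160:380,200:493],(800,600))[:,:,::-1])
E
```

```text
tool_pos: [0.662, -0.0246, 0.1248]
contact_force: [0.2, -0.9, -0.9]
grasp_force: 62.7
time: 8.05
tool_pos: [0.6621, -0.0246, 0.1249]
tool_rot: [0.0, 0.679, 0.734, 0.0]
contact_force: [0.2, -0.8, 0.2]
gripper_width: 0.999
grasp_force: 0.0
tool_pos: [0.662, -0.0246, 0.1248]
contact_force: [0.1, 0.2, -0.1]
grasp_force: 0.0
```

View pics/c7.png

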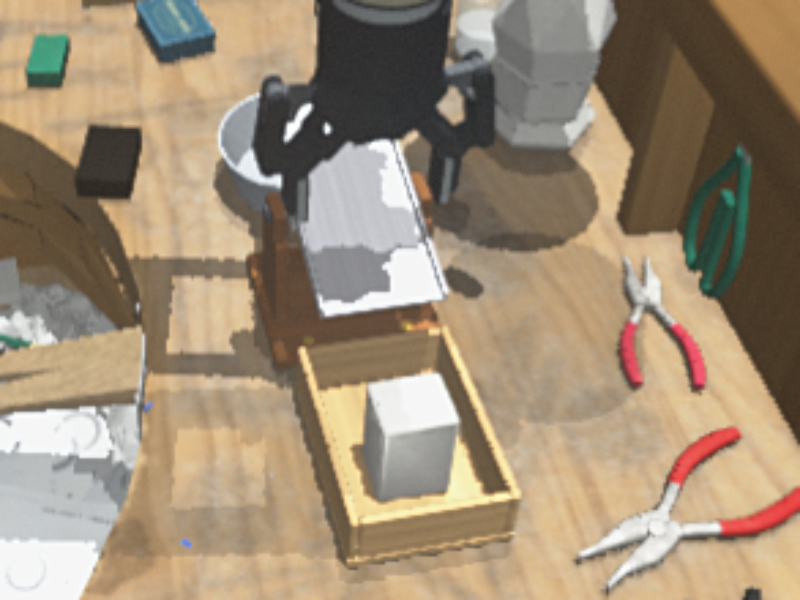

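The block slid into the box at about (410,435), the tray is back level, and the charcoal block hasn't moved. I'll retreat straight up and check again.

```bash
python3 -m crank '[{"x":0,"y":0,"z":-1,"turn":0},{"x":0,"y":0,"z":-2,"turn":0},{"x":0,"y":0,"z":-3,"turn":0},{"x":0,"y":0,"z":0,"turn":0},{"x":0,"y":0,"z":0,"turn":0}]'
python3 -m crank '[{"x":0,"y":0,"z":0,"turn":0},{"x":0,"y":0,"z":0,"turn":0},{"x":0,"y":0,"z":0,"turn":0},{"x":0,"y":0,"z":0,"turn":0},{"x":0,"y":0,"z":0,"turn":0}]' | grep force
python3 - <<'E'
from h import *
b,d=grab('side','s8')
cv2.imwrite('pics/c8.png',cv2.resize(b[160:380,200:493],(800,600))[:,:,::-1])
E
```

```text
time: 9.1
tool_pos: [0.6628, -0.0248, 0.1867]
tool_rot: [0.001, 0.679, 0.734, 0.001]
contact_force: [-0.6, 0.0, -0.3]
gripper_width: 1.001
grasp_force: 0.0
contact_force: [0.2, -0.1, 0.3]
grasp_force: 0.0
```

View pics/c8.png

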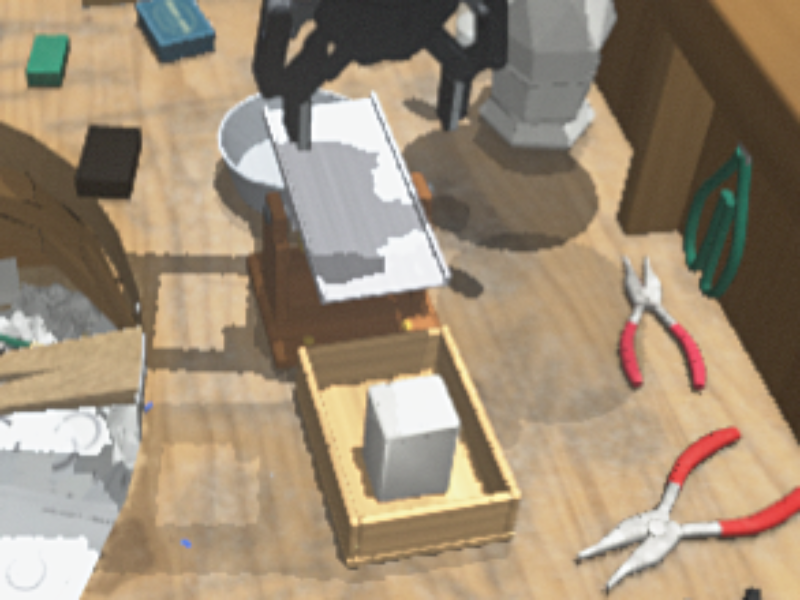

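The block rests still in the box at (410,435), standing on end. The tray is level, the gripper is clear of everything, and the charcoal block is where it was. Handing in.

```bash
python3 -c "
from plant import manip
print(manip.job_done())"
```

```text
the job is handed in; nothing more can be done
None
```

I laid the plaster block on the tray's box side and let go; it slid into the square wooden box and rests there on end, with the charcoal block untouched, and I handed the job in about 9.7 s in.

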